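# Roll the pillar candle into its groove and chock it

## Task

The pillar candle lying on the wooden rest belongs in the groove across it: pressing lightly on the top of the candle with your fingertips, roll it along the rest, over the low bead, until it drops into the groove, without gripping or lifting it and without bruising the wax. Then slide or set the matchbox, still flat, square behind the candle so that its long side just meets the wax without shoving the candle out, and let go. Leave the votives and the tin where they are.

Things in the scene. Friction and masses are not known exactly. Their poses are not given: they have to be found in the camera images.
- rest: Fixed low wooden board on the tiles, 310 mm long (x), 160 mm wide (y), top face 16 mm above its underside. An open groove 24 mm wide, 11 mm deep, crosses it along y. Origin: underside, middle of the groove. It reaches from x = -220 to +90 mm; candle and matchbox start on the long part (x negative), so the candle rolls towards +x.
- groove (a point): The mark: middle of the groove at the level of the board's top face, 16 mm above the underside; axes as the rest's. A round bead (4 mm radius), 2 mm proud, runs along each side of it (bead centres at x = -20 and +20 mm). A candle in the groove rests on its two edges, centre 27.5 mm above the board's top (30 mm on the flat, 32 mm on a bead's crest).
- candle: Ivory wax pillar candle, a cylinder 60 mm across, 110 mm long, about 0.29 kg, wick at one end, lying across the rest 55 to 85 mm before the groove. Origin: its centre; y is its axis, x and z turn as it rolls. Rolls very freely. Over 20 N from the fingers bruises the wax; touch it only on its upper part (fingertips at least 45 mm above the board's top).
- matchbox: Rigid matchbox flat on the rest behind the candle (towards -x), 36 (x) by 56 (y) by 16 mm high, 0.03 kg. Origin: centre of its underside. Starts 65 to 130 mm from the candle's axis, up to 0.3 rad out of square. With its long side against the seated candle its origin is 46 mm from the groove's centre line. Over 6 N against the candle bruises it.
- votive0: Bystander: green glass votive cup, 60 mm in diameter, 58 mm high, standing on the tiles beyond the rest. Origin: centre of underside.
- votive1: Bystander: another such green votive.
- votive2: Bystander: another such green votive.
- tin: Bystander: round steel tin with a screw-top lid, 71 mm in diameter, 43 mm high, standing on the tiles. Origin: centre of underside.
There are look-alikes about, which are no part of the job. There is more than one size of the matchbox; the one meant has the size given above. Leave any purple look-alike of the candle alone.

How it is judged:
On the way, in this order (a step that is already met when the one before it is completed fails the run):
1. the candle has dropped into the groove, square to the rest (x of candle in the frame of groove between -0.005 and 0.005 m and z of candle in the frame of groove below 0.0287 m and angle between the y axis of candle and the y axis of rest, either way round below 0.1 rad), for 0.3 s.
2. the matchbox lies flat and square against the candle (x of matchbox in the frame of groove between -0.051 and -0.04 m and angle between the x axis of matchbox and the x axis of rest, either way round below 0.15 rad and z of matchbox in the frame of groove below 0.003 m), for 0.2 s.
At the end, for the whole second after the job is handed in: The candle rests in the groove (within 5 mm of its centre line, seated on both edges, within 40 mm of mid-width, 0.1 rad of square); the matchbox lies flat behind it, within 0.15 rad of square and about 5 mm of touching, overlapping the candle's length; all at rest and released (all of step 1 and all of step 2 and y of candle in the frame of groove between -0.04 and 0.04 m and z of candle in the frame of groove above 0.025 m and y of matchbox in the frame of candle between -0.045 and 0.045 m and angle between matchbox's own z axis and vertical below 0.1 rad and linear speed of each of candle, matchbox below 0.01 m/s).
It fails at once if the fingers press on the candle with more than 20 N (contact force between the fingers and candle above 20 N).
It fails at once if the candle is gripped, pushed at its side (fingers below its upper part) or lifted off the rest ((contact force between the fingers and candle above 0.3 N and z of the grasp point in the frame of groove below 0.062 m) or z of candle in the frame of groove above 0.04 m).
It fails at once if the candle is shoved over the bead with the matchbox (contact force between matchbox and candle above 0.3 N and x of candle in the frame of groove between -0.045 and -0.012 m).
It fails at once if the matchbox is pressed against the candle with more than 6 N (contact force between matchbox and candle above 6 N).
It fails at once if a votive or the tin is disturbed (distance of any of votive0, votive1, votive2, tin from where it was at the start of the episode above 0.02 m).
It also fails if it takes over 72 s, if anything falls off the work surface, if the arm or the gripper's body presses on something with over 40 N, if the wrist force passes 120 N, or if a joint passes its speed limit or range.

## Robot

A 6-joint arm with a two-finger parallel gripper is mounted at the origin on the work surface. World frame = base frame: x ahead of the robot, y to its left, z up, the work surface at z = 0. Lengths are in m, angles in rad, forces in N, time in s.
With the tool pointing down it reaches from about 0.375 to 0.9 m from the base axis. Payload 3.1 kg.
Tool frame: the origin (TCP) lies on the front face of the gripper's body, between the roots of the fingers; the fingertips stand 73 mm ahead of it and the grasp point (between the pads) lies 54 mm ahead of it (manip.tips_ahead is the distance from the TCP to the fingertips, in m); z points along the fingers, y is the line along which they close (so a half turn about z gives the same grasp; the last joint's range is limited). The gripper opens to 85 mm and grips with 20 to 120 N. Pads are 22 mm wide; open, the fingers measure 114 mm over their backs; the gripper's body (76 mm by 85 mm) begins 54 mm behind the grasp point. The pads swing forward as they close: fully open they stand 13 mm farther back than shut.
Start: joints at [-1.482, 0.527, 1.433, -0, 1.181, -0.178], TCP at [0.165, -0.603, 0.304] pointing down, gripper open.
Joint ranges: [-3.08, 3.08], [-0.75, 2.2], [0.22, 2.44], [-1.43, 4.57], [0, 2.65], [-2.85, 2.85]. Speed limits (rad/s): [2.79, 2.79, 3.14, 3.14, 3.14, 3.14].

## Interface

Orientations are given as a unit quaternion [x, y, z, w].
In Python, from station import sense, eyes, workorder, manip gives the robot as it stands.
- The arm moves only by the shell command python3 -m inch 'ROWS' [OPENING] [FORCE]. ROWS is JSON, a list of rows, each an object of numbers: "dx", "dy", "dz": the shift along the tool's x, y, z in cm; "wx", "wy", "wz": the turn, a rotation vector about the tool's x, y, z in degrees. In form: [{"dx": .., "dy": .., "dz": .., "wx": .., "wy": .., "wz": ..}, ...]. A call has 1 to 10 rows; each row shifts and turns the commanded pose from where the row before left it, along the tool's axes as they then stand; what a row does not reach is not made up. A row lasts 1/8 s, in which the tool goes at most 62.5 mm and 10.7 degrees, less where a joint would pass 70% of its speed; a pose out of reach is approached as far as the arm can. A call with a gripper value outside its range is refused whole. OPENING is the opening, from 0 (shut) to 1 (fully open), set as the call begins (- or left out, the last holds). The fingers move at their own pace and stop on an object; FORCE is the grip in N (left out, the last holds). Time passes only in rows, so rows that do not move let the fingers close. It gives the time, the measured TCP pose, the force, the opening and the grip force at its end, in the units of the state.
- sense(): the state, without advancing time (a new reading comes with each control period).
- eyes.snapshot(name): name is "scene" or "top" or "wrist"; returns the picture (480x640x3 uint8, red, green, blue); there is no depth.
- eyes.camera_params(name): a dict with "fx", "fy", "cx", "cy" (pixels), "rvec" (rotation vector, rad) and "tvec" (3), from world to camera coordinates, as OpenCV has them. Camera axes: x right, y down, z forward; pixel columns grow to the right and rows downward; lengths in m; the calibration is good to about 2 mm. The wrist camera is an equidistant fisheye: a pixel r from the principal point sees the ray r / f radians off the axis. A picture is of the moment at which its call begins: read the wrist's pose just before it. camera_params takes no time and is no camera call; for the wrist camera it gives the pose at the moment of the call.
- workorder.sign_off(): hands the job in; it is judged then, once.
The state is a dict: "t": time; "q": joint angles; "qd": joint speeds; "tau": joint torques, N m; "tcp_pos": TCP position; "tool_rot": TCP orientation; "force": force on the tool from outside, world axes, zero at the start; "ft_torque": the same for the moment, N m; "finger_gap": opening from 0.0 (shut) to 1.0 (fully open); "gripper_force": force on a finger pad.
Only numpy, scipy, OpenCV 4.12 (cv2) and the standard library are available. Lean on these libraries where they do the work, as an engineer would, in place of code of your own. Each camera call takes 0.05 s, during which the arm holds its last target. There are 200 camera calls.

## Working session

There is one attempt and no reset: what is moved stays moved. The work goes in short steps, Python scripts to look and compute and a shell command to move; the robot and the scene stay as the last step left them, time stands still between calls to the robot, and variables do not carry over. Pictures are saved under pics/ and viewed, at most 10 in all, crops included, and the job is handed in when it is done.

```bash
ls; mkdir -p pics; python3 - <<'E'
from station import sense, eyes, workorder, manip
import cv2,numpy as np
for n in ("scene","top","wrist"):
    p=eyes.camera_params(n); print(n,p)
    cv2.imwrite(f"pics/{n}0.png",eyes.snapshot(n)[:,:,::-1])
s=sense();print(s); print(manip.tips_ahead)
E
```

```text
pics
scene {'fx': 505.4194596040001, 'fy': 505.4194596040001, 'cx': 312.5412528678733, 'cy': 237.52933540149763, 'rvec': array([ 2.2604845 ,  1.24163597, -0.40570156]), 'tvec': array([-0.28322654, -0.33284317,  1.1098985 ])}
top {'fx': 606.6033792848802, 'fy': 606.6033792848802, 'cx': 319.1307018074788, 'cy': 239.54048920422647, 'rvec': array([ 2.13626299, -2.14662279,  0.15433062]), 'tvec': array([0.02041648, 0.53565138, 1.09447394])}
wrist {'fx': 371.64829954431775, 'fy': 371.64829954431775, 'cx': 319.7981018780546, 'cy': 237.39455555641362, 'rvec': array([-2.29117968,  1.74661495,  0.27863315]), 'tvec': array([-0.6233394 , -0.04066395,  0.38017351])}
{'t': 0.15, 'q': array([-1.48149119e+00,  5.28284990e-01,  1.43358579e+00,  7.51458642e-06,
        1.18141273e+00, -1.78533792e-01]), 'qd': array([-1.07715413e-04, -3.05865711e-03, -3.11985656e-03, -7.25609666e-05,
        3.39625175e-04, -3.50751448e-04]), 'tau': array([ 1.62622062e-03, -4.42744052e+01, -1.78277636e+01, -2.10094490e-04,
        5.57841500e-03,  2.82732685e-06]), 'tcp_pos': array([ 0.1653766 , -0.60228877,  0.3031455 ]), 'tool_rot': array([ 9.91046019e-01,  1.33518062e-01,  4.11769994e-05, -8.44430380e-04]), 'force': array([-0.14153765, -0.24920697, -0.77900109]), 'ft_torque': array([-0.04783679, -0.03521222, -0.01109906]), 'gripper_force': 0.0, 'finger_gap': 1.0030688012771525}
0.0726
```

View pics/top0.png

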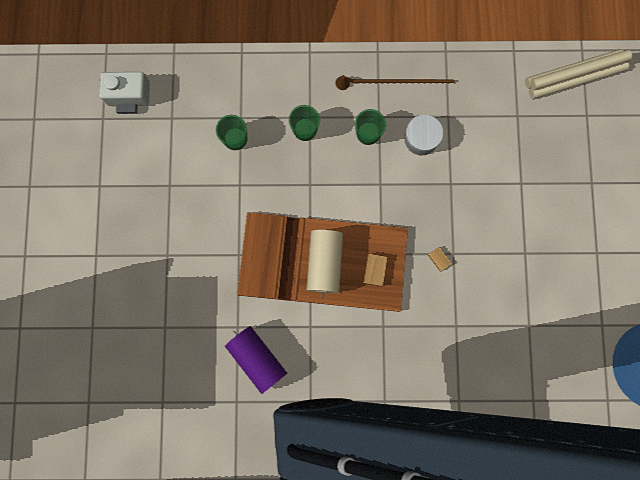

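View pics/scene0.png

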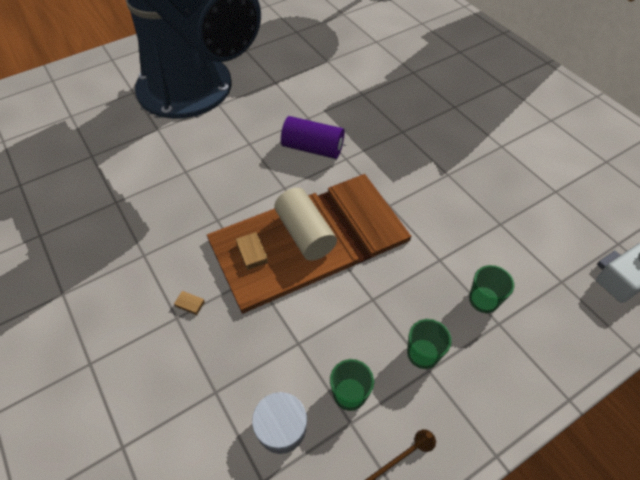

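The top view shows the ivory candle at (325,261), the box on the rest at (376,269) and the groove at about (292,258). 

What could be mistaken:
- **Box:** the one on the rest at (376,269), or the small one on the tiles at (441,259). I choose the one on the rest because it is bigger.
- **Candle:** ivory at (325,261), or purple at (256,360), or the thin ivory sticks at (580,75). I choose the ivory one on the rest.

```bash
cat > h.py <<'E'
import cv2,numpy as np
from station import sense, eyes, manip
def ray(n,uv,p=None):
    p=p or eyes.camera_params(n); R=cv2.Rodrigues(p["rvec"])[0]
    x=(uv[0]-p["cx"])/p["fx"]; y=(uv[1]-p["cy"])/p["fy"]
    if n=="wrist":
        r=np.hypot(x,y); d=np.array([x/r*np.sin(r),y/r*np.sin(r),np.cos(r)]) if r>1e-9 else np.array([0,0,1.])
    else: d=np.array([x,y,1.])
    d=R.T@d; return -R.T@p["tvec"], d/np.linalg.norm(d)
def plane(n,uv,z,p=None):
    o,d=ray(n,uv,p); return o+d*(z-o[2])/d[2]
def tri(a,b):
    (o1,d1),(o2,d2)=a,b
    s=np.linalg.lstsq(np.c_[d1,-d2],o2-o1,rcond=None)[0]
    p,q=o1+s[0]*d1,o2+s[1]*d2; return (p+q)/2,np.linalg.norm(p-q)
E
python3 - <<'E'
from h import *
np.set_printoptions(precision=4,suppress=True)
t=cv2.imread("pics/top0.png"); s=cv2.imread("pics/scene0.png")
for n,im,box in(("top",t,(225,200,420,320)),("scene",s,(200,165,420,315))):
    hsv=cv2.cvtColor(im,cv2.COLOR_BGR2HSV)
    x0,y0,x1,y1=box
    for nm,lo,hi in(("wood",(3,120,25),(13,255,255)),("box",(13,95,110),(24,200,255)),("candle",(18,20,90),(32,94,255))):
        m=cv2.inRange(hsv,lo,hi); k=np.zeros_like(m);k[y0:y1,x0:x1]=m[y0:y1,x0:x1]
        c,_=cv2.findContours(cv2.morphologyEx(k,cv2.MORPH_OPEN,np.ones((3,3))),cv2.RETR_EXTERNAL,cv2.CHAIN_APPROX_NONE)
        c=max(c,key=cv2.contourArea); r=cv2.minAreaRect(c)
        print(n,nm,cv2.contourArea(c),r,cv2.boxPoints(r).round(1).tolist(), cv2.approxPolyDP(cv2.convexHull(c),4,True)[:,0].tolist())
a=cv2.resize(t[200:320,225:425],None,fx=4,fy=4,interpolation=cv2.INTER_CUBIC)
cv2.imwrite("pics/crop_top.png",a)
cv2.imwrite("pics/crop_scene.png",cv2.resize(s[170:315,200:420],None,fx=3.6,fy=3.6,interpolation=cv2.INTER_CUBIC))
E
```

```text
top wood 10642.5 ((322.73394775390625, 261.3520812988281), (163.88047790527344, 83.82154846191406), 5.572197437286377) [[237.10000610351562, 295.1000061035156], [245.3000030517578, 211.6999969482422], [408.3999938964844, 227.60000610351562], [400.20001220703125, 311.0]] [[247, 213], [403, 228], [400, 310], [238, 294]]
top box 523.0 ((375.1756896972656, 269.4459533691406), (19.23468017578125, 29.42742156982422), 9.462322235107422) [[363.29998779296875, 282.3999938964844], [368.1000061035156, 253.39999389648438], [387.1000061035156, 256.5], [382.20001220703125, 285.5]] [[368, 254], [386, 257], [382, 285], [364, 282]]
top candle 1811.5 ((324.31640625, 260.2544250488281), (31.66304588317871, 61.13096237182617), 3.814074993133545) [[306.5, 289.70001220703125], [310.6000061035156, 228.6999969482422], [342.1000061035156, 230.8000030517578], [338.1000061035156, 291.79998779296875]] [[340, 232], [337, 291], [307, 289], [311, 231]]
scene wood 11750.0 ((308.8311462402344, 236.95651245117188), (85.60794067382812, 186.17202758789062), 66.57130432128906) [[206.39999389648438, 234.6999969482422], [
[... 176 characters left out ...]
, 175]]
scene box 626.5 ((249.53097534179688, 247.42129516601562), (31.738601684570312, 24.162805557250977), 66.50143432617188) [[232.10000610351562, 237.6999969482422], [254.3000030517578, 228.10000610351562], [266.8999938964844, 257.20001220703125], [244.8000030517578, 266.79998779296875]] [[256, 232], [266, 257], [246, 264], [234, 240]]
scene candle 1910.0 ((301.302978515625, 216.72970581054688), (63.67866516113281, 35.42153549194336), 57.7243537902832) [[269.29998779296875, 199.3000030517578], [299.29998779296875, 180.39999389648438], [333.29998779296875, 234.1999969482422], [303.29998779296875, 253.10000610351562]] [[294, 186], [306, 191], [332, 233], [305, 249], [275, 207], [280, 193]]
```

View pics/crop_top.png

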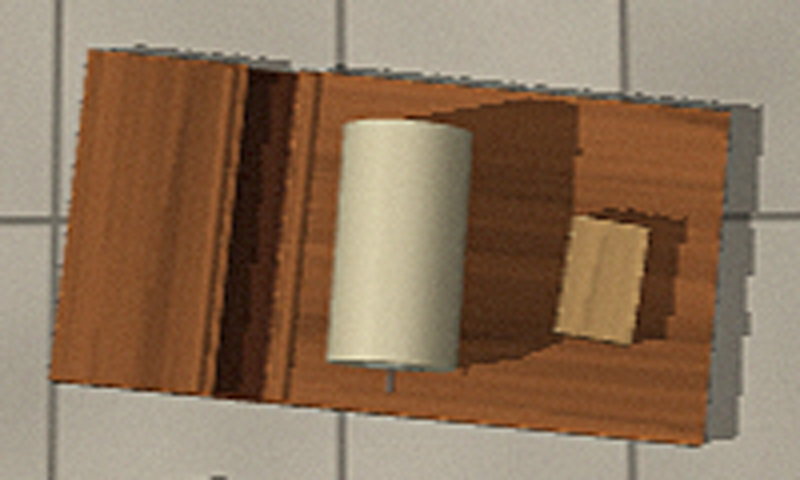

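View pics/crop_scene.png

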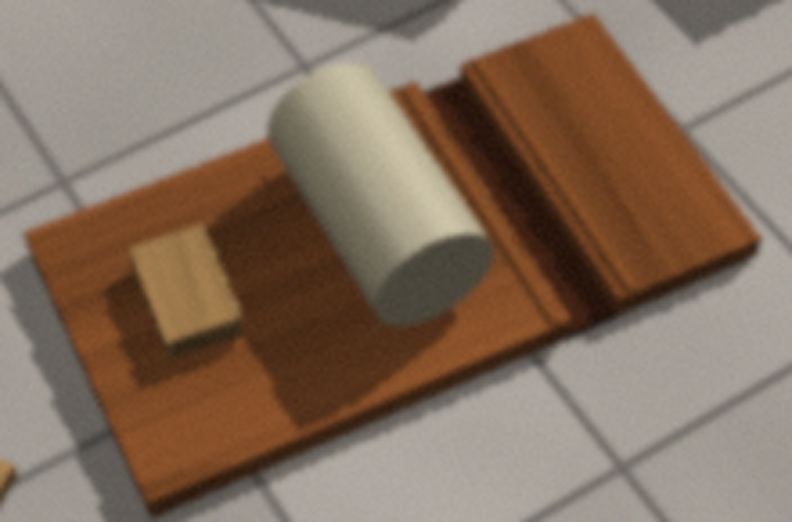

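The crop shows the board's top-face corners, at (90,50), (732,108), (703,444) and (50,381) in the top crop and (27,235), (595,15), (758,240) and (152,500) in the scene crop. The ivory candle and the matchbox both lie on it.

```bash
python3 - <<'E'
from h import *
np.set_printoptions(precision=4,suppress=True)
T=lambda p:(np.array(p)-1.5)/4+[225,200]
S=lambda p:(np.array(p)-1.3)/3.6+[200,170]
tc=[(90,50),(732,108),(703,444),(50,381)]; sc=[(758,240),(152,500),(27,235),(595,15)]
C=[]
for a,b in zip(tc,sc):
    p,e=tri(ray("top",T(a)),ray("scene",S(b))); q=plane("top",T(a),.016); q2=plane("scene",S(b),.016); C.append((q+q2)/2); print("rest",p,e,q,q2)
C=np.array(C)
ex=(C[0]+C[3]-C[1]-C[2])[:2]; print("len",np.linalg.norm(ex)/2); ex/=np.linalg.norm(ex); yaw=np.arctan2(ex[1],ex[0]); ey=np.array([-ex[1],ex[0]])
cen=C.mean(0)[:2]; g=cen+.065*ex; print("yaw",yaw,"ex",ex,"ey",ey,"groove",g)
for a in [(245,67),(215,395),(295,72),(268,401)]:
    d=plane("top",T(a),.016)[:2]-g; print("gedge",d@ex,d@ey)
B=[]
for a,b in zip([(575,215),(648,228),(632,343),(556,332)],[(240,320),(170,343),(132,245),(205,225)]):
    p,e=tri(ray("top",T(a)),ray("scene",S(b))); q=(plane("top",T(a),.032)+plane("scene",S(b),.032))/2; B.append(q); d=q[:2]-g; print("box",p,e,q,(d@ex,d@ey))
B=np.array(B);d=B.mean(0)[:2]-g; u=(B[0]+B[1]-B[2]-B[3])[:2]; ang=np.arctan2(-(u@ex),u@ey)
print("box c",B.mean(0),d@ex,d@ey,"ang",ang,np.linalg.norm(u)/2,np.linalg.norm((B[0]+B[3]-B[1]-B[2])[:2])/2)
# candle: silhouette edge midlines in top at axis height .046
for nm,pts in (("top",[(310.6,230.7),(341.5,232),(338.1,291.0),(306.8,289.7)]),):
    P=np.array([plane("top",p,.046)[:2]-g for p in pts]); print("candle",np.c_[P@ex,P@ey], (P@ex).mean(),(P@ey).mean())
p,e=tri(ray("top",(325.3,230.6)),ray("scene",S((433,280)))); print("cand end",p,e,(p[:2]-g)@ex,(p[:2]-g)@ey)
E
```

```text
rest [0.5933 0.156  0.0153] 0.0009445710416548031 [0.5935 0.1563 0.016 ] [0.5935 0.1551 0.016 ]
rest [ 0.5631 -0.1495  0.0211] 0.0029218911300176397 [ 0.5635 -0.1516  0.016 ] [ 0.561  -0.1475  0.016 ]
rest [ 0.4041 -0.1331  0.0145] 0.0019717043473702245 [ 0.4037 -0.1339  0.016 ] [ 0.4057 -0.1325  0.016 ]
rest [0.4352 0.1742 0.0137] 0.0017726007650328086 [0.4346 0.1731 0.016 ] [0.4372 0.1737 0.016 ]
len 0.3075080690474882
yaw 1.4691045538810015 ex [0.1015 0.9948] ey [-0.9948  0.1015] groove [0.5057 0.0763]
gedge 0.013412755591706658 -0.07809121893384696
gedge 0.010947284402732366 0.07950512217936918
gedge -0.01075743129987021 -0.07796974969846796
gedge -0.014194259510714225 0.0798874652021045
box [ 0.5104 -0.0746  0.0306] 0.00015296369178643867 [ 0.5107 -0.0747  0.032 ] (np.float64(-0.1496878513923168), np.float64(-0.02034142590317602))
box [ 0.5043 -0.1077  0.0314] 0.0018580157293190361 [ 0.5045 -0.1078  0.032 ] (np.float64(-0.18318108068448336), np.float64(-0.017502576147969247))
box [ 0.4503 -0.0985  0.0349] 0.002464573011614393 [ 0.4494 -0.0984  0.032 ] (np.float64(-0.17942595990774562), np.float64(0.03824608412650399))
box [ 0.4558 -0.0638  0.031 ] 0.0020313008898283384 [ 0.4561 -0.0639  0.032 ] (np.float64(-0.1444649378056453), np.float64(0.035059918442932776))
box c [ 0.4802 -0.0862  0.032 ] -0.1641899574475478 0.008865500129572886 ang 3.0609936026707283 0.05575600556932405 0.034359443188834576
candle [[-0.0377 -0.05  ]
 [-0.0953 -0.0531]
 [-0.0992  0.0568]
 [-0.0417  0.06  ]] -0.06847307324259058 0.0034191869764519465
cand end [0.5502 0.0044 0.0493] 0.004068419473726112 -0.06693752886367868 -0.05153941957632206
```

```bash
python3 -m inch '[{"wz":-10},{"wz":-10},{"wz":-10},{"wz":-10},{"wz":-10},{"wz":-10},{"wz":-8.8}]' 0.45; python3 -m inch '[{"dx":5.7,"dy":2.4},{"dx":5.7,"dy":2.4},{"dx":5.7,"dy":2.4},{"dx":5.7,"dy":2.4},{"dx":5.7,"dy":2.4},{"dx":5.7,"dy":2.4},{"dx":5.7,"dy":2.4},{"dx":5.7,"dy":2.4},{"dx":5.7,"dy":2.4},{"dx":5.7,"dy":2.4}]'
cat > st.py <<'E'
from h import *
from scipy.spatial.transform import Rotation as Ro
np.set_printoptions(precision=4,suppress=True)
g=np.array([.5057,.0763]);ex=np.array([.1015,.9948]);ey=np.array([-.9948,.1015])
def st():
    s=sense();R=Ro.from_quat(s["tool_rot"]).as_matrix();p=s["tcp_pos"];d=p[:2]-g
    print("t",s["t"],"tcp groove xy",d@ex,d@ey,"z",p[2],"tips over board",p[2]-.0726-.016,"toolx yaw-rest deg",np.degrees(np.arctan2(R[1,0],R[0,0])-1.4691),"tilt",R[:,2],"F(ex,ey,z)",s["force"][:2]@ex,s["force"][:2]@ey,s["force"][2],"gap",s["finger_gap"],s["gripper_force"])
if __name__=="__main__": st()
E
python3 st.py
```

```text
t 0.15 tcp groove xy -0.7096029322049389 0.26967695485662146 z 0.30314549576787414 tips over board 0.21454549576787413 toolx yaw-rest deg -68.82736810713317 tilt [-0.0001  0.0017 -1.    ] F(ex,ey,z) -0.2622771659632447 0.1155071448454433 -0.7790010893881436 gap 1.0030688012771525 0.0invalid input at $[0]: expected keys dx, dy, dz, wx, wy, wz
invalid input at $[0]: expected keys dx, dy, dz, wx, wy, wz
```

```bash
python3 -m inch '[{"dx":0,"dy":0,"dz":0,"wx":0,"wy":0,"wz":-10},{"dx":0,"dy":0,"dz":0,"wx":0,"wy":0,"wz":-10},{"dx":0,"dy":0,"dz":0,"wx":0,"wy":0,"wz":-10},{"dx":0,"dy":0,"dz":0,"wx":0,"wy":0,"wz":-10},{"dx":0,"dy":0,"dz":0,"wx":0,"wy":0,"wz":-10},{"dx":0,"dy":0,"dz":0,"wx":0,"wy":0,"wz":-10},{"dx":0,"dy":0,"dz":0,"wx":0,"wy":0,"wz":-8.8}]' 0.45; python3 -m inch '[{"dx":5.7,"dy":2.4,"dz":0,"wx":0,"wy":0,"wz":0},{"dx":5.7,"dy":2.4,"dz":0,"wx":0,"wy":0,"wz":0},{"dx":5.7,"dy":2.4,"dz":0,"wx":0,"wy":0,"wz":0},{"dx":5.7,"dy":2.4,"dz":0,"wx":0,"wy":0,"wz":0},{"dx":5.7,"dy":2.4,"dz":0,"wx":0,"wy":0,"wz":0},{"dx":5.7,"dy":2.4,"dz":0,"wx":0,"wy":0,"wz":0},{"dx":5.7,"dy":2.4,"dz":0,"wx":0,"wy":0,"wz":0},{"dx":5.7,"dy":2.4,"dz":0,"wx":0,"wy":0,"wz":0},{"dx":5.7,"dy":2.4,"dz":0,"wx":0,"wy":0,"wz":0},{"dx":5.7,"dy":2.4,"dz":0,"wx":0,"wy":0,"wz":0}]'; python3 st.py
```

```text
t: 1.02
tcp_pos: [0.1654, -0.6024, 0.3035]
tool_rot: [0.741, 0.672, 0.0, -0.0]
force: [-0.8, 0.5, -0.3]
finger_gap: 0.451
gripper_force: 0.0
t: 2.28
tcp_pos: [0.463, -0.0583, 0.304]
tool_rot: [0.742, 0.67, 0.0, 0.0]
force: [1.1, -0.4, 0.2]
finger_gap: 0.45
gripper_force: 0.0
t 2.275 tcp groove xy -0.13820206314122335 0.02877164499921781 z 0.3039913206743348 tips over board 0.2153913206743348 toolx yaw-rest deg -0.02863245249645459 tilt [ 0.0004 -0.0003 -1.    ] F(ex,ey,z) -0.3148737293081778 -1.1305819174586644 0.15319823558956974 gap 0.4503377690029603 0.0
```

```bash
python3 -m inch '[{"dx":3.0,"dy":1.3,"dz":4,"wx":0,"wy":0,"wz":0},{"dx":3.0,"dy":1.3,"dz":5,"wx":0,"wy":0,"wz":0},{"dx":0,"dy":0,"dz":4,"wx":0,"wy":0,"wz":0},{"dx":0,"dy":0,"dz":1.9,"wx":0,"wy":0,"wz":0},{"dx":0,"dy":0,"dz":0,"wx":0,"wy":0,"wz":0},{"dx":0,"dy":0,"dz":0,"wx":0,"wy":0,"wz":0}]' >/dev/null; python3 st.py; python3 -m inch '[{"dx":0,"dy":0,"dz":0.2,"wx":0,"wy":0,"wz":0},{"dx":0,"dy":0,"dz":0.2,"wx":0,"wy":0,"wz":0},{"dx":0,"dy":0,"dz":0,"wx":0,"wy":0,"wz":0}]' >/dev/null; python3 st.py;  python3 - <<'E'
from h import *
cv2.imwrite("pics/w1.png",eyes.snapshot("wrist")[:,:,::-1])
E
```

```text
t 3.025 tcp groove xy -0.08030521004558001 0.0027934102319320114 z 0.15549144249847055 tips over board 0.06689144249847055 toolx yaw-rest deg -0.037479429054680165 tilt [ 0.0011 -0.0003 -1.    ] F(ex,ey,z) 0.7105592804668379 -0.03952834262970588 0.040949293061117664 gap 0.4500729920665528 0.0
t 3.4 tcp groove xy -0.0802577072811904 0.003209240589297984 z 0.15123420733089904 tips over board 0.06263420733089904 toolx yaw-rest deg -0.039379674805472956 tilt [ 0.0006 -0.0001 -1.    ] F(ex,ey,z) 0.48355199382010666 -0.38810195542973625 -0.11485907035928351 gap 0.4467242687004442 0.0
```

View pics/w1.png

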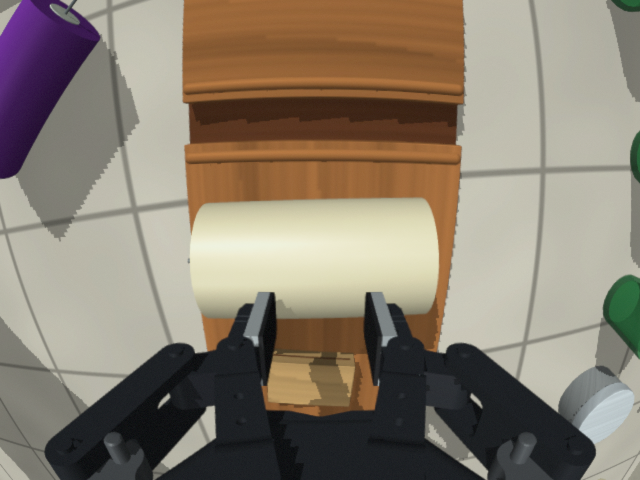

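The wrist view shows the candle's silhouette between rows 200 and 318 and its ends at columns 191 and 437. The fingertips are near its rear upper side, at (265,293) and (375,293), and the matchbox is behind.

```bash
cat > cand.py <<'E'
from st import *
def cand(h=.046):
    p=eyes.camera_params("wrist"); im=eyes.snapshot("wrist")
    hsv=cv2.cvtColor(im,cv2.COLOR_RGB2HSV)
    m=cv2.inRange(hsv,(20,15,90),(35,110,255)); m=cv2.morphologyEx(m,cv2.MORPH_OPEN,np.ones((7,7)))
    c=max(cv2.findContours(m,0,1)[0],key=cv2.contourArea); x0,_,w,_=cv2.boundingRect(c)
    out=[]
    for f in (.1,.2,.8,.9):
        u=int(x0+f*w); r=np.where(m[:,u])[0]; xs=[]; 
        al=[]
        for v in (r.min(),r.max()):
            o,d=ray("wrist",(u,v),p); al.append(np.arctan2(d[:2]@ex,-d[2]))
        b=np.mean(al); ox=(o[:2]-g)@ex; H=o[2]-h
        out.append(ox+H*np.tan(b)); R=H/np.cos(b)*np.sin(abs(al[0]-al[1])/2)
    print("candle x at cols",np.array(out),"R(check)",R,"rows",r.min(),r.max())
    return np.mean(out)
if __name__=="__main__":
    st(); cand()
    p=eyes.camera_params("wrist");print("cam",-cv2.Rodrigues(p["rvec"])[0].T@p["tvec"])
    for uv in ((315,141),(315,100)):
        q=plane("wrist",uv,.016,p)[:2]-g;print("groove edge?",q@ex,q@ey)
E
python3 cand.py
```

```text
t 3.45 tcp groove xy -0.08023614260320923 0.0032000598503665167 z 0.15118782489761556 tips over board 0.06258782489761557 toolx yaw-rest deg -0.03654838907350036 tilt [ 0.0005 -0.0001 -1.    ] F(ex,ey,z) -0.23816426943824145 0.2349545390825789 0.8915688874557497 gap 0.4488603240320796 0.0
candle x at cols [-0.1016 -0.0387 -0.0683 -0.0647] R(check) 0.026554585304619637 rows 198 303
cam [0.5014 0.0758 0.2207]
groove edge? -0.012051485160169313 0.006683806626254103
groove edge? 0.010558922349163015 0.006638277150323304
```

```bash
for i in 1 2; do python3 -m inch '[{"dx":0,"dy":0,"dz":0.1,"wx":0,"wy":0,"wz":0},{"dx":0,"dy":0,"dz":0,"wx":0,"wy":0,"wz":0}]' |grep force; python3 st.py; done
```

```text
force: [-0.4, 0.3, 0.1]
gripper_force: 0.0
t 3.75 tcp groove xy -0.08015685070220663 0.0033163840135523644 z 0.1498303567385691 tips over board 0.061230356738569094 toolx yaw-rest deg -0.02860603571551216 tilt [-0.0002  0.     -1.    ] F(ex,ey,z) 0.21296164327692885 0.39077189881999114 0.12616539667521695 gap 0.4476657951091291 0.0
force: [-0.8, 0.4, 0.1]
gripper_force: 0.0
t 4.0 tcp groove xy -0.08013669077216248 0.0033463354717398128 z 0.14879619077986667 tips over board 0.06019619077986667 toolx yaw-rest deg -0.02636606619834031 tilt [-0.0003  0.0001 -1.    ] F(ex,ey,z) 0.3222150217803875 0.8602929787511971 0.14395324719858174 gap 0.4524138162773831 0.0
```

```bash
Z='x'; python3 -m inch '[{"dx":0,"dy":0,"dz":0.1,"wx":0,"wy":0,"wz":0},{"dx":0,"dy":0,"dz":0,"wx":0,"wy":0,"wz":0}]' |grep -E "tcp|^force"; python3 -m inch '[{"dx":0,"dy":0,"dz":0.1,"wx":0,"wy":0,"wz":0},{"dx":0,"dy":0,"dz":0,"wx":0,"wy":0,"wz":0}]' |grep -E "tcp|^force"; python3 -m inch '[{"dx":0,"dy":0,"dz":0.1,"wx":0,"wy":0,"wz":0},{"dx":0,"dy":0,"dz":0,"wx":0,"wy":0,"wz":0}]' |grep -E "tcp|^force"
```

```text
tcp_pos: [0.4943, -0.0031, 0.1478]
force: [0.1, -0.4, 0.5]
tcp_pos: [0.4944, -0.0032, 0.1471]
force: [-0.7, 0.6, 2.2]
tcp_pos: [0.4944, -0.0032, 0.1468]
force: [-1.9, -0.6, 8.9]
```

```bash
python3 -m inch '[{"dx":0.1,"dy":0,"dz":-0.04,"wx":0,"wy":0,"wz":0},{"dx":0.2,"dy":0,"dz":0,"wx":0,"wy":0,"wz":0},{"dx":0.3,"dy":0,"dz":0,"wx":0,"wy":0,"wz":0},{"dx":0.3,"dy":0,"dz":0,"wx":0,"wy":0,"wz":0},{"dx":0.3,"dy":0,"dz":0,"wx":0,"wy":0,"wz":0},{"dx":0.2,"dy":0,"dz":0,"wx":0,"wy":0,"wz":0},{"dx":0,"dy":0,"dz":0,"wx":0,"wy":0,"wz":0}]' |grep -E "tcp|^force";python3 st.py; python3 - <<'E'
from h import *
cv2.imwrite("pics/w2.png",eyes.snapshot("wrist")[:,:,::-1])
E
```

```text
tcp_pos: [0.4955, 0.011, 0.1472]
force: [-1.6, 1.2, 8.5]
t 5.625 tcp groove xy -0.0659597424128604 0.0035093768027083033 z 0.14717834709757346 tips over board 0.058578347097573466 toolx yaw-rest deg -0.014816939759264484 tilt [ 0.  0. -1.] F(ex,ey,z) 1.060173568487443 1.694893489776801 8.521010260791334 gap 0.4477603548639252 4.608841314911842
```

View pics/w2.png

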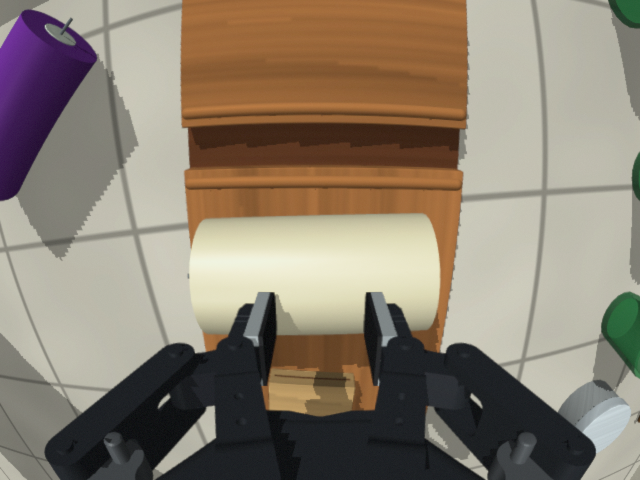

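The wrist view shows the candle still square, with its silhouette now at rows 215–335. It is rolling with the fingers.

```bash
python3 -m inch '[{"dx":0.3,"dy":0,"dz":-0.03,"wx":0,"wy":0,"wz":0},{"dx":0.3,"dy":0,"dz":0,"wx":0,"wy":0,"wz":0},{"dx":0.4,"dy":0,"dz":0,"wx":0,"wy":0,"wz":0},{"dx":0.3,"dy":0,"dz":0,"wx":0,"wy":0,"wz":0},{"dx":0.2,"dy":0,"dz":0,"wx":0,"wy":0,"wz":0},{"dx":0,"dy":0,"dz":0,"wx":0,"wy":0,"wz":0}]' |grep -E "tcp|^force";python3 -m inch '[{"dx":0.3,"dy":0,"dz":0,"wx":0,"wy":0,"wz":0},{"dx":0.4,"dy":0,"dz":0,"wx":0,"wy":0,"wz":0},{"dx":0.4,"dy":0,"dz":0,"wx":0,"wy":0,"wz":0},{"dx":0.4,"dy":0,"dz":0,"wx":0,"wy":0,"wz":0},{"dx":0.1,"dy":0,"dz":0,"wx":0,"wy":0,"wz":0},{"dx":0,"dy":0,"dz":0,"wx":0,"wy":0,"wz":0}]' |grep -E "tcp|^force";python3 cand.py
```

```text
tcp_pos: [0.4967, 0.026, 0.1472]
force: [-1.7, 0.9, 7.5]
tcp_pos: [0.4982, 0.0419, 0.1469]
force: [-2.3, 0.5, 6.2]
t 7.175 tcp groove xy -0.034971859973014364 0.004001339134493059 z 0.14687040233779947 tips over board 0.05827040233779947 toolx yaw-rest deg -0.019468550590331687 tilt [-0.0015  0.0003 -1.    ] F(ex,ey,z) 0.2365784596390548 2.3305948819537754 6.1875815452142735 gap 0.44693333275498803 3.055004719644785
candle x at cols [0.0028 0.0153 0.0153 0.0084] R(check) 0.10440603635600905 rows 0 406
cam [0.5053 0.1208 0.2165]
groove edge? 0.033399613483464936 0.007711943714223368
groove edge? 0.055541777369052824 0.007671957644940245
```

```bash
python3 -m inch '[{"dx":0,"dy":0,"dz":-0.3,"wx":0,"wy":0,"wz":0},{"dx":-0.6,"dy":0,"dz":-0.3,"wx":0,"wy":0,"wz":0},{"dx":-1.2,"dy":0,"dz":0,"wx":0,"wy":0,"wz":0},{"dx":-0.6,"dy":0,"dz":0,"wx":0,"wy":0,"wz":0},{"dx":0,"dy":0,"dz":0,"wx":0,"wy":0,"wz":0}]' |grep -E "tcp|^force"; sed -i 's/    c=max(cv2.*/    rows=slice(150,400)/; s/for f in .*/for u in (300,320,340):/; s/u=int(x0+f\*w); r=np.where(m\[:,u\])\[0\]; xs=\[\];/n_,L=cv2.connectedComponents(m[rows,u].reshape(-1,1)); L=L.ravel(); r=150+np.where(L==np.argmax(np.bincount(L,minlength=2)[1:])+1)[0]/' cand.py; sed -i 's/,(35,110,255)/,(35,105,255)/' cand.py; python3 cand.py; python3 - <<'E'
from h import *
im=eyes.snapshot("wrist"); print(cv2.cvtColor(im,cv2.COLOR_RGB2HSV)[180:400:8,320].tolist())
E
```

```text
tcp_pos: [0.4964, 0.017, 0.1525]
force: [0.7, -0.6, 0.4]
t 7.85 tcp groove xy -0.05998163002611532 0.0032140215699770387 z 0.15250879363476838 tips over board 0.06390879363476838 toolx yaw-rest deg -0.11508839006350333 tilt [-0.0002  0.0001 -1.    ] F(ex,ey,z) -0.47924978219497916 -0.732186936721082 0.3676533257504959 gap 0.4462596746973446 0.0
candle x at cols [-0.0464 -0.0458 -0.0459] R(check) 0.029464387015353755 rows 194 311
cam [0.5036 0.0962 0.2221]
groove edge? 0.008465158806613029 0.006758443356061611
groove edge? 0.031229914794802683 0.006689653170357977
[[14, 160, 151], [14, 159, 180], [26, 47, 174], [25, 46, 204], [25, 46, 217], [27, 42, 226], [27, 37, 232], [28, 31, 238], [28, 29, 238], [28, 31, 236], [27, 38, 231], [27, 42, 226], [28, 44, 222], [26, 46, 210], [26, 46, 194], [27, 46, 173], [26, 48, 142], [13, 157, 109], [14, 160, 107], [14, 160, 107], [14, 160, 107], [15, 164, 106], [14, 157, 159], [14, 160, 158], [15, 161, 157], [14, 137, 54], [18, 117, 105], [18, 117, 188]]
```

```bash
python3 -m inch '[{"dx":0,"dy":0,"dz":0.4,"wx":0,"wy":0,"wz":0},{"dx":0,"dy":0,"dz":0.2,"wx":0,"wy":0,"wz":0},{"dx":0,"dy":0,"dz":0,"wx":0,"wy":0,"wz":0}]' |grep -E "tcp|^force";python3 -m inch '[{"dx":0.2,"dy":0,"dz":0,"wx":0,"wy":0,"wz":0},{"dx":0.3,"dy":0,"dz":0,"wx":0,"wy":0,"wz":0},{"dx":0.4,"dy":0,"dz":0,"wx":0,"wy":0,"wz":0},{"dx":0.4,"dy":0,"dz":0,"wx":0,"wy":0,"wz":0},{"dx":0.4,"dy":0,"dz":0,"wx":0,"wy":0,"wz":0},{"dx":0.3,"dy":0,"dz":0,"wx":0,"wy":0,"wz":0},{"dx":0,"dy":0,"dz":0,"wx":0,"wy":0,"wz":0}]' |grep -E "tcp|^force";python3 cand.py
```

```text
tcp_pos: [0.4963, 0.0179, 0.1468]
force: [-0.4, -0.9, 3.7]
tcp_pos: [0.498, 0.0383, 0.1472]
force: [-1.8, 0.5, 8.6]
t 9.2 tcp groove xy -0.038615534822403826 0.0038182701104391165 z 0.14716974115927417 tips over board 0.05856974115927417 toolx yaw-rest deg 0.0020096665192830864 tilt [-0.0008  0.0003 -1.    ] F(ex,ey,z) 0.29866911517538314 1.8792772674584282 8.580769398507531 gap 0.4532143963838555 4.2248330265283585
candle x at cols [-0.0359 -0.0359 -0.0357] R(check) 0.029601270757714456 rows 218 336
cam [0.5051 0.1171 0.2168]
groove edge? 0.029706033933347597 0.007407970465635884
groove edge? 0.05188376611899955 0.007376008235554047
```

```bash
python3 -m inch '[{"dx":0.3,"dy":0,"dz":0,"wx":0,"wy":0,"wz":0},{"dx":0.3,"dy":0,"dz":0,"wx":0,"wy":0,"wz":0},{"dx":0.2,"dy":0,"dz":0,"wx":0,"wy":0,"wz":0},{"dx":0.15,"dy":0,"dz":-0.03,"wx":0,"wy":0,"wz":0},{"dx":0,"dy":0,"dz":0,"wx":0,"wy":0,"wz":0}]' |grep -E "tcp|^force";python3 cand.py|head -2; python3 -m inch '[{"dx":0.2,"dy":0,"dz":-0.03,"wx":0,"wy":0,"wz":0},{"dx":0.2,"dy":0,"dz":-0.03,"wx":0,"wy":0,"wz":0},{"dx":0,"dy":0,"dz":0,"wx":0,"wy":0,"wz":0}]' |grep -E "tcp|^force";python3 cand.py|head -2
```

```text
tcp_pos: [0.4987, 0.0474, 0.1473]
force: [-2.4, -0.7, 6.7]
t 9.875 tcp groove xy -0.029473448579405537 0.00403087292629634 z 0.14730579897846754 tips over board 0.05870579897846755 toolx yaw-rest deg 0.006910414352875352 tilt [-0.0014 -0.0001 -1.    ] F(ex,ey,z) -0.9201463947079231 2.3302582034835426 6.736683178001721 gap 0.4512780397975518 3.5658756271004677
candle x at cols [-0.0316 -0.0313 -0.0311] R(check) 0.02941104092420526 rows 227 343
tcp_pos: [0.4989, 0.0514, 0.1478]
force: [-2.7, -1.3, 6.8]
t 10.3 tcp groove xy -0.025504426843000767 0.004263758155929211 z 0.14782182755867268 tips over board 0.05922182755867268 toolx yaw-rest deg 0.0037991068457946214 tilt [-0.002  -0.0001 -1.    ] F(ex,ey,z) -1.5428489668052512 2.525481449769238 6.759595892186409 gap 0.45165722437641964 3.5046464949846268
candle x at cols [-0.0296 -0.0296 -0.0293] R(check) 0.029381842226509507 rows 231 346
```

Climbing the bead with no slip, so I keep going.

```bash
python3 -m inch '[{"dx":0.2,"dy":0,"dz":-0.03,"wx":0,"wy":0,"wz":0},{"dx":0.2,"dy":0,"dz":-0.03,"wx":0,"wy":0,"wz":0},{"dx":0.2,"dy":0,"dz":-0.02,"wx":0,"wy":0,"wz":0},{"dx":0,"dy":0,"dz":0,"wx":0,"wy":0,"wz":0}]' |grep -E "tcp|^force";python3 cand.py|sed -n 2p; python3 -m inch '[{"dx":0.2,"dy":0,"dz":-0.01,"wx":0,"wy":0,"wz":0},{"dx":0.2,"dy":0,"dz":-0.01,"wx":0,"wy":0,"wz":0},{"dx":0.2,"dy":0,"dz":-0.01,"wx":0,"wy":0,"wz":0},{"dx":0,"dy":0,"dz":0,"wx":0,"wy":0,"wz":0}]' |grep -E "tcp|^force";python3 cand.py|head -2
```

```text
tcp_pos: [0.4995, 0.0575, 0.1485]
force: [-2.3, -0.7, 6.4]
candle x at cols [-0.027 -0.027 -0.027] R(check) 0.02973872581211049 rows 237 352
tcp_pos: [0.5001, 0.0635, 0.1488]
force: [-2.1, 0.7, 6.0]
t 11.4 tcp groove xy -0.013264053859589968 0.004308512763909981 z 0.14878410891342078 tips over board 0.060184108913420784 toolx yaw-rest deg -0.005072968565161637 tilt [-0.0021  0.0003 -1.    ] F(ex,ey,z) 0.5365937985315068 2.123441829734246 6.04157007724345 gap 0.44613627167135733 2.967467587441206
candle x at cols [-0.0242 -0.0242 -0.0236] R(check) 0.029709702389415036 rows 242 356
```

```bash
python3 -m inch '[{"dx":0.2,"dy":0,"dz":0,"wx":0,"wy":0,"wz":0},{"dx":0.2,"dy":0,"dz":0,"wx":0,"wy":0,"wz":0},{"dx":0.2,"dy":0,"dz":0,"wx":0,"wy":0,"wz":0},{"dx":0.2,"dy":0,"dz":0.01,"wx":0,"wy":0,"wz":0},{"dx":0.1,"dy":0,"dz":0.01,"wx":0,"wy":0,"wz":0},{"dx":0,"dy":0,"dz":0,"wx":0,"wy":0,"wz":0}]' |grep -E "tcp|^force";python3 cand.py|sed -n 2p
```

```text
tcp_pos: [0.5013, 0.0723, 0.1482]
force: [-3.1, 1.9, 5.2]
candle x at cols [-0.0199 -0.0196 -0.0196] R(check) 0.02972327273046313 rows 251 364
```

```bash
python3 -m inch '[{"dx":0.2,"dy":0,"dz":0.02,"wx":0,"wy":0,"wz":0},{"dx":0.2,"dy":0,"dz":0.02,"wx":0,"wy":0,"wz":0},{"dx":0.2,"dy":0,"dz":0.03,"wx":0,"wy":0,"wz":0},{"dx":0.2,"dy":0,"dz":0.03,"wx":0,"wy":0,"wz":0},{"dx":0.2,"dy":0,"dz":0.03,"wx":0,"wy":0,"wz":0},{"dx":0,"dy":0,"dz":0,"wx":0,"wy":0,"wz":0}]' |grep -E "tcp|^force";python3 cand.py|sed -n 2p
```

```text
tcp_pos: [0.5031, 0.0821, 0.1471]
force: [0.3, 0.1, -0.9]
candle x at cols [0.0062 0.0063 0.0062] R(check) 0.02922263567378522 rows 223 339
```

```bash
python3 -m inch '[{"dx":0,"dy":0,"dz":-1,"wx":0,"wy":0,"wz":0},{"dx":-1,"dy":0,"dz":-3,"wx":0,"wy":0,"wz":0},{"dx":-3,"dy":0,"dz":-4,"wx":0,"wy":0,"wz":0},{"dx":-3,"dy":0,"dz":-2,"wx":0,"wy":0,"wz":0},{"dx":0,"dy":0,"dz":0,"wx":0,"wy":0,"wz":0},{"dx":0,"dy":0,"dz":0,"wx":0,"wy":0,"wz":0}]' 1 |grep -E "tcp|^force";python3 - <<'E'
from cand import *
st(); print(cand(.0435))
cv2.imwrite("pics/w3.png",eyes.snapshot("wrist")[:,:,::-1])
p=eyes.camera_params("wrist"); np.save("w3.npy",np.r_[p["rvec"],p["tvec"]])
E
```

```text
tcp_pos: [0.4955, 0.0126, 0.2471]
force: [-0.2, -0.4, -0.6]
t 13.8 tcp groove xy -0.06438720309273929 0.003730051183192873 z 0.24705725263415582 tips over board 0.15845725263415583 toolx yaw-rest deg -0.060583675400632336 tilt [-0.0005  0.0005 -1.    ] F(ex,ey,z) -0.4565353238545789 0.10434670001154678 -0.5733597385105303 gap 0.9990457758597073 0.0
candle x at cols [-0.0179 -0.018  -0.0179] R(check) 0.011483709355178328 rows 150 181
-0.01794876777494028
```

View pics/w3.png

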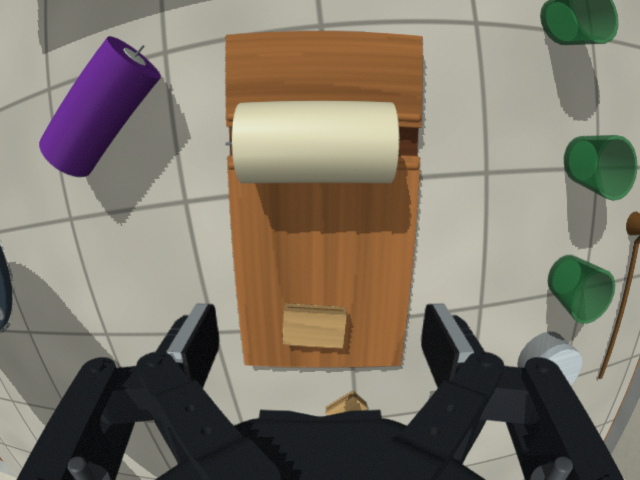

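The wrist view shows the candle seated squarely in the groove at rows 101–182. The matchbox is undisturbed at (315,328), and the small look-alike is off the board at (348,403).

```bash
python3 - <<'E'
from st import *
im=cv2.imread("pics/w3.png"); hsv=cv2.cvtColor(im,cv2.COLOR_BGR2HSV)
p=eyes.camera_params("wrist"); w=np.load("w3.npy"); p["rvec"],p["tvec"]=w[:3],w[3:]
for u in (260,315,370):
    r=np.where(cv2.inRange(hsv,(20,15,60),(35,105,255))[80:200,u])[0]+80
    al=[]
    for v in (r.min(),r.max()):
        o,d=ray("wrist",(u,v),p); al.append(np.arctan2(d[:2]@ex,-d[2]))
    H=o[2]-.0435;b=np.mean(al); print("candle",r.min(),r.max(),(o[:2]-g)@ex+H*np.tan(b), H/np.cos(b)*np.sin((al[0]-al[1])/2))
m=cv2.inRange(hsv,(15,80,165),(22,150,255)); k=np.zeros_like(m);k[290:365,270:365]=m[290:365,270:365]
k=cv2.morphologyEx(k,cv2.MORPH_CLOSE,np.ones((3,3)))
c=max(cv2.findContours(k,0,1)[0],key=cv2.contourArea); r=cv2.minAreaRect(c);print(r)
b=cv2.boxPoints(r); Q=np.array([plane("wrist",x,.032,p)[:2]-g for x in b]); Q=np.c_[Q@ex,Q@ey]; print(Q,Q.mean(0))
e=Q[1]-Q[0];print(np.linalg.norm(e),np.linalg.norm(Q[2]-Q[1]))
E
```

```text
candle 102 182 0.0005241902941653231 0.029570797770728904
candle 101 181 0.0006728252953517519 0.02932051746213412
candle 102 182 0.0003633350929044075 0.02948520490006488
((313.6923522949219, 329.4354248046875), (61.56182861328125, 32.024208068847656), 3.2397000789642334)
[[-0.179   0.0399]
 [-0.1449  0.0367]
 [-0.1483 -0.0171]
 [-0.1827 -0.0165]] [-0.1637  0.0108]
0.03424343905164978 0.053911545304197415
```

```bash
python3 -m inch '[{"dx":-5.3,"dy":-0.3,"dz":0,"wx":0,"wy":0,"wz":2},{"dx":-5.3,"dy":0,"dz":3,"wx":0,"wy":0,"wz":2},{"dx":0,"dy":-0.3,"dz":4,"wx":0,"wy":0,"wz":0},{"dx":0,"dy":0,"dz":4,"wx":0,"wy":0,"wz":0},{"dx":0,"dy":0,"dz":2.5,"wx":0,"wy":0,"wz":0},{"dx":0,"dy":0,"dz":0,"wx":0,"wy":0,"wz":0}]' 0.85 |grep -E "tcp|^force"; python3 st.py
```

```text
tcp_pos: [0.476, -0.0909, 0.1099]
force: [0.2, -1.2, 1.4]
t 14.65 tcp groove xy -0.16930879152246156 0.012556550554507065 z 0.10985871446511843 tips over board 0.021258714465118428 toolx yaw-rest deg -3.9752510539356503 tilt [-0.0056  0.0026 -1.    ] F(ex,ey,z) -1.1263854671814828 -0.33138252124859396 1.4050174591991482 gap 0.8512147716687429 0.0
```

```bash
python3 -m inch '[{"dx":0,"dy":0.2,"dz":1,"wx":0,"wy":0,"wz":0},{"dx":0,"dy":0,"dz":1.0,"wx":0,"wy":0,"wz":0},{"dx":0,"dy":0,"dz":0,"wx":0,"wy":0,"wz":0}]' |grep -E "tcp|^force"; python3 -m inch '[{"dx":0,"dy":0,"dz":0,"wx":0,"wy":0,"wz":0},{"dx":0,"dy":0,"dz":0,"wx":0,"wy":0,"wz":0},{"dx":0,"dy":0,"dz":0,"wx":0,"wy":0,"wz":0},{"dx":0,"dy":0,"dz":0,"wx":0,"wy":0,"wz":0},{"dx":0,"dy":0,"dz":0,"wx":0,"wy":0,"wz":0},{"dx":0,"dy":0,"dz":0,"wx":0,"wy":0,"wz":0}]' 0.5 20 |grep -E "force"; python3 st.py;  python3 - <<'E'
from h import *
cv2.imwrite("pics/w4.png",eyes.snapshot("wrist")[:,:,::-1])
E
```

```text
tcp_pos: [0.4792, -0.0923, 0.0919]
force: [-1.0, 0.5, 0.1]
force: [-1.1, 1.3, 5.8]
gripper_force: 21.9
t 15.775 tcp groove xy -0.1706115923939551 0.00900743470149868 z 0.09257060209927657 tips over board 0.003970602099276577 toolx yaw-rest deg -4.031996124843191 tilt [ 0.0007 -0.0003 -1.    ] F(ex,ey,z) 1.192897010324867 1.1819558007758666 5.833136991679245 gap 0.6483610634269836 21.8745294213295
```

View pics/w4.png

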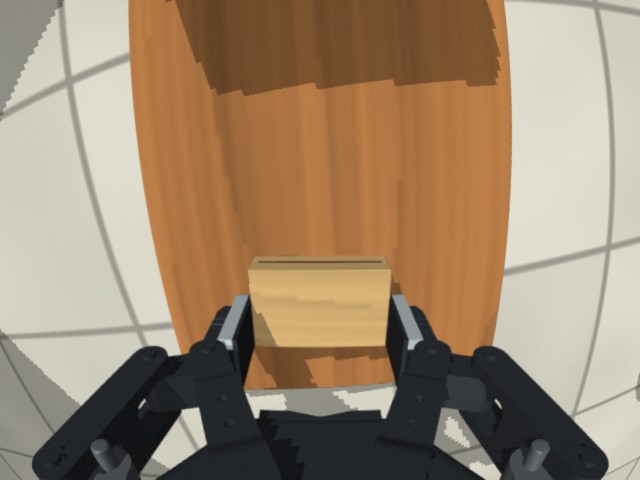

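The box is gripped by its ends. Its front face lies between row 257 (bottom edge) and row 268 (top edge), around column 320.

```bash
python3 - <<'E'
from st import *
p=eyes.camera_params("wrist"); s=sense(); R=Ro.from_quat(s["tool_rot"]).as_matrix()
for uv,z in (((320,257.5),.016),((320,268),.032),((320,347),.032)):
    q=plane("wrist",uv,z,p); print(R.T@(q-s["tcp_pos"]), (q[:2]-g)@ex)
E
python3 -m inch '[{"dx":0,"dy":0,"dz":-0.1,"wx":0,"wy":0,"wz":0},{"dx":0,"dy":0,"dz":-0.1,"wx":0,"wy":0,"wz":-2},{"dx":0,"dy":0,"dz":0,"wx":0,"wy":0,"wz":-2},{"dx":0,"dy":0,"dz":0,"wx":0,"wy":0,"wz":0}]' |grep -E "tcp|^force"; python3 st.py
```

```text
[ 0.0229 -0.0009  0.0766] -0.14773659217461665
[ 0.0248 -0.0009  0.0606] -0.14584768275045334
[-0.0115 -0.0009  0.0606] -0.182034482803625
tcp_pos: [0.4792, -0.0924, 0.094]
force: [0.4, -0.7, -0.8]
t 16.325 tcp groove xy -0.17055289413340358 0.009212620236644969 z 0.09400069420457946 tips over board 0.005400694204579462 toolx yaw-rest deg -0.004982077173963252 tilt [-0.0002  0.0001 -1.    ] F(ex,ey,z) -0.6329120003730139 -0.41731467690143637 -0.8453860788105914 gap 0.6460829256920021 21.2886044383049
```

```bash
python3 -m inch '[{"dx":1,"dy":0,"dz":0,"wx":0,"wy":0,"wz":0},{"dx":2,"dy":0,"dz":0,"wx":0,"wy":0,"wz":0},{"dx":3,"dy":0,"dz":0,"wx":0,"wy":0,"wz":0},{"dx":2.5,"dy":0,"dz":0,"wx":0,"wy":0,"wz":0},{"dx":1.5,"dy":0,"dz":0,"wx":0,"wy":0,"wz":0},{"dx":0.6,"dy":0,"dz":0,"wx":0,"wy":0,"wz":0},{"dx":0.2,"dy":0,"dz":0,"wx":0,"wy":0,"wz":0},{"dx":0,"dy":0,"dz":0,"wx":0,"wy":0,"wz":0},{"dx":0,"dy":0,"dz":0,"wx":0,"wy":0,"wz":0}]' |grep -E "tcp|^force"; python3 st.py;  python3 - <<'E'
from h import *
cv2.imwrite("pics/w5.png",eyes.snapshot("wrist")[:,:,::-1])
E
```

```text
tcp_pos: [0.4903, 0.0144, 0.0941]
force: [-0.9, -0.8, -0.5]
t 17.45 tcp groove xy -0.06315214776149247 0.008985749247007877 z 0.09409999383840925 tips over board 0.005499993838409253 toolx yaw-rest deg -0.08689292975523517 tilt [ 0.0001 -0.0001 -1.    ] F(ex,ey,z) -0.9319829015997045 0.7755501273575589 -0.4695650905381164 gap 0.6491364659305245 21.290080547332764
```

View pics/w5.png

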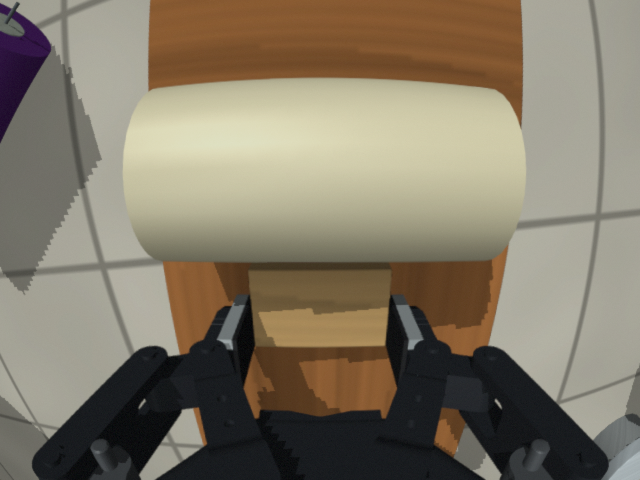

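The wrist view shows the box in the gripper, with its front edge at row 268. The candle's lower silhouette is at row 262, seated and square.

```bash
python3 -m inch '[{"dx":0.3,"dy":0,"dz":0,"wx":0,"wy":0,"wz":0},{"dx":0.3,"dy":0,"dz":0,"wx":0,"wy":0,"wz":0},{"dx":0.15,"dy":0,"dz":0,"wx":0,"wy":0,"wz":0},{"dx":0,"dy":0,"dz":0,"wx":0,"wy":0,"wz":0},{"dx":0,"dy":0,"dz":0.1,"wx":0,"wy":0,"wz":0},{"dx":0,"dy":0,"dz":0.06,"wx":0,"wy":0,"wz":0},{"dx":0,"dy":0,"dz":0,"wx":0,"wy":0,"wz":0}]' |grep -E "tcp|^force"; python3 - <<'E'
from st import *
st(); p=eyes.camera_params("wrist"); im=eyes.snapshot("wrist"); hsv=cv2.cvtColor(im,cv2.COLOR_RGB2HSV)
r=np.where(cv2.inRange(hsv,(20,15,50),(35,105,255))[30:330,320])[0]+30
al=[]
for v in (r.min(),r.max()):
    o,d=ray("wrist",(320,v),p); al.append(np.arctan2(d[:2]@ex,-d[2]))
H=o[2]-.0435;b=np.mean(al); print("candle",r.min(),r.max(),(o[:2]-g)@ex+H*np.tan(b), H/np.cos(b)*np.sin((al[0]-al[1])/2))
E
```

```text
tcp_pos: [0.491, 0.0224, 0.0926]
force: [-0.5, 1.5, 1.1]
t 18.375 tcp groove xy -0.05507629686615462 0.00914151700283982 z 0.09259558338034463 tips over board 0.003995583380344628 toolx yaw-rest deg -0.03257871273562668 tilt [ 0.  0. -1.] F(ex,ey,z) 1.4543924018009597 0.6350270725053992 1.0949452504458332 gap 0.6506020075140146 21.455008685588837
candle 103 287 0.00016935938632308897 0.029676292698086467
```

```bash
python3 -m inch '[{"dx":0.1,"dy":0,"dz":0,"wx":0,"wy":0,"wz":0},{"dx":0.08,"dy":0,"dz":0,"wx":0,"wy":0,"wz":0},{"dx":0,"dy":0,"dz":0,"wx":0,"wy":0,"wz":0},{"dx":0,"dy":0,"dz":0,"wx":0,"wy":0,"wz":0}]' |grep -E "tcp|^force"; python3 st.py; python3 -m inch '[{"dx":0,"dy":0,"dz":0,"wx":0,"wy":0,"wz":0},{"dx":0,"dy":0,"dz":0,"wx":0,"wy":0,"wz":0},{"dx":0,"dy":0,"dz":0,"wx":0,"wy":0,"wz":0},{"dx":0,"dy":0,"dz":0,"wx":0,"wy":0,"wz":0}]' 0.85|grep -E "tcp|force|gap"; python3 -m inch '[{"dx":0,"dy":0,"dz":-0.5,"wx":0,"wy":0,"wz":0},{"dx":0,"dy":0,"dz":-2,"wx":0,"wy":0,"wz":0},{"dx":-1,"dy":0,"dz":-4,"wx":0,"wy":0,"wz":0},{"dx":-3,"dy":0,"dz":-4,"wx":0,"wy":0,"wz":0},{"dx":-3,"dy":0,"dz":-4,"wx":0,"wy":0,"wz":0},{"dx":0,"dy":0,"dz":0,"wx":0,"wy":0,"wz":0},{"dx":0,"dy":0,"dz":0,"wx":0,"wy":0,"wz":0}]' |grep -E "tcp|force|gap"; python3 - <<'E'
from st import *
p=eyes.camera_params("wrist"); im=eyes.snapshot("wrist")
cv2.imwrite("pics/w6.png",im[:,:,::-1]); st(); np.save("w6.npy",np.r_[p["rvec"],p["tvec"]])
E
```

```text
tcp_pos: [0.4914, 0.0242, 0.0926]
force: [0.0, -1.2, 1.1]
t 18.925 tcp groove xy -0.05328769272335483 0.008947740463122515 z 0.09259001163011372 tips over board 0.003990011630113727 toolx yaw-rest deg -0.027740764667359325 tilt [ 0.0004 -0.0001 -1.    ] F(ex,ey,z) -1.216285254999599 -0.14151251461097872 1.0783648907981478 gap 0.647671328217822 21.538006067276
tcp_pos: [0.4912, 0.0243, 0.0924]
force: [-0.2, -0.0, 0.3]
finger_gap: 0.853
gripper_force: 0.0
tcp_pos: [0.4834, -0.045, 0.2373]
force: [0.0, 0.2, -1.3]
finger_gap: 0.846
gripper_force: 0.0
t 20.35 tcp groove xy -0.12261456942589306 0.010151990685475938 z 0.23668105153086288 tips over board 0.14808105153086287 toolx yaw-rest deg -0.016952522553679062 tilt [-0.0024  0.001  -1.    ] F(ex,ey,z) 0.0007407715160792222 -0.8548561410362774 -0.08107719415530351 gap 0.8447016077703752 0.0
```

View pics/w6.png

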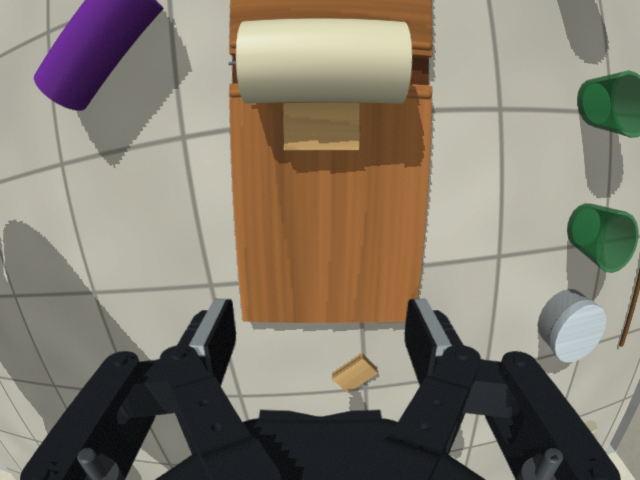

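The candle sits in the groove at rows 19–103 and the box is square behind it, with its rear edge at row 150. I check that edge numerically.

```bash
python3 - <<'E'
from st import *
im=cv2.imread("pics/w6.png"); hsv=cv2.cvtColor(im,cv2.COLOR_BGR2HSV); print(hsv[142:156,345].tolist())
p=eyes.camera_params("wrist"); w=np.load("w6.npy"); p["rvec"],p["tvec"]=w[:3],w[3:]
print("cam x",((-cv2.Rodrigues(p["rvec"])[0].T@p["tvec"])[:2]-g)@ex)
for uv,z in (((290,149.5),.032),((355,149.5),.032),((290,152),.016),((330,322),.016)):
    q=plane("wrist",uv,z,p)[:2]-g; print(uv,q@ex,q@ey)
al=[]
for v in (19,102.5):
    o,d=ray("wrist",(320,v),p); al.append(np.arctan2(d[:2]@ex,-d[2]))
print("candle",(o[:2]-g)@ex+(o[2]-.0435)*np.tan(np.mean(al)))
E
```

```text
[[18, 116, 178], [18, 117, 183], [18, 118, 184], [18, 119, 186], [18, 120, 187], [19, 119, 191], [19, 119, 191], [18, 117, 178], [16, 125, 116], [14, 157, 99], [15, 164, 98], [14, 159, 98], [14, 155, 99], [14, 166, 97]]
cam x -0.04375907613786207
(290, 149.5) -0.06464937456395692 0.03284688066347976
(355, 149.5) -0.06464607477323527 -0.015051450259247538
(290, 152) -0.06783865238352083 0.03416092475909166
(330, 322) -0.21841696184902554 0.0018414531088804566
candle -0.0006006858209314236
```

```bash
python3 -c "
from station import workorder
print(workorder.sign_off())"
```

```text
the job is handed in; nothing more can be done
None
```

I rolled the candle into the groove and set the matchbox flat and square behind it, with a gap of 1–2 mm at most; both are released, and I handed the job in at about 20 s without a verdict shown.

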